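Take the inline filter off the gas outlet's quick coupling

ROBOT

A 6-joint arm with a two-finger parallel gripper is mounted at the origin on a cart in front of the work surface, level with it; the furniture and walls round the work are solid. World frame = base frame: x ahead of the robot, y to its left, z up, the work surface at z = 0. Lengths are in m, angles in rad, forces in N, time in s.
With the tool pointing down it reaches from about 0.25 to 0.775 m from the base axis. Payload 4 kg.
Tool frame: the origin (TCP) lies at the centre of the arm's flange, where the gripper is bolted on; the fingertips stand 199 mm ahead of it and the grasp point (between the pads) lies 180 mm ahead of it (robot.tcp_to_tips is the distance from the TCP to the fingertips, in m); z points along the fingers, y is the line along which they close (so a half turn about z gives the same grasp; the last joint's range is limited). The gripper opens to 94 mm and grips with 3 to 60 N. Pads are 16 mm wide; open, the fingers measure 119 mm over their backs; the gripper's body (75 mm by 177 mm) begins 78 mm behind the grasp point.
Start: joints at [1.169, 0.087, 1.371, -0, 1.684, -0.103], TCP at [0.162, 0.526, 0.405] pointing down, gripper open.
Joint ranges: [-3.1, 3.1], [-0.76, 2.03], [0.27, 2.55], [-1.08, 4.22], [0.17, 2.65], [-2.57, 2.57]. Speed limits (rad/s): [2.79, 2.79, 3.14, 3.14, 3.14, 3.14].

INTERFACE

Orientations are given as [roll, pitch, yaw] about the fixed x, y, z axes, in that order (R = Rz(yaw) Ry(pitch) Rx(roll)).
In Python, from bench import telemetry, snapshot, ticket, robot gives the robot as it stands.
- The arm moves only by the tool apply_moves, never from a script. Its argument "moves" is a list that holds one entry, the list of rows, each a list of 5 numbers: the shift along the tool's x, y, z in units of 50 mm (1.0 is 50 mm), then the turn about the tool's z in units of 10 degrees (1.0 is 10 degrees), then the closure, from 0 (fully open) to 1 (shut). A call has 1 to 10 rows; each row is the pose to reach, as a shift and turn from the pose commanded when the call began, along the tool's axes at that moment; what a row does not reach only later rows make up. A row lasts 1/8 s, in which the tool goes at most 62.5 mm and 10.7 degrees, less where a joint would pass 70% of its speed; a pose out of reach is approached as far as the arm can. A call with a gripper value outside its range is refused whole. The fingers move at their own pace and stop on an object; the grip force is fixed at half the most. Time passes only in rows, so rows that repeat a pose let the fingers close. It gives the time, the measured TCP pose, the force, the opening and the grip force at its end, in the units of the state.
- telemetry.get_obs(): the state, without advancing time (a new reading comes with each control period).
- snapshot(name): name is "scene" or "top" or "wrist"; returns a dict with "image" (480x640x3 uint8, red, green, blue), "fovy" (degrees; the focal length in pixels is half the picture's height over the tangent of half this angle, whatever the lens; pixels are square), "cx", "cy" (the principal point, pixels), "D" ([k1, k2, p1, p2, k3] as OpenCV has them; the pictures are not rectified), "R" (3x3) and "t" (3): a world point X has camera coordinates R X + t. Camera axes: x right, y down, z forward; pixel columns grow to the right and rows downward; lengths in m; the calibration is good to about 2 mm. A picture is of the moment at which its call begins. There is no depth.
- ticket.close_job(): hands the job in; it is judged then, once.
The state is a dict: "time": time; "joint_positions": joint angles; "qvel": joint speeds; "joint_torque": joint torques, N m; "tool_pos": TCP position; "ee_rot": TCP orientation; "wrist_force": force on the tool from outside, world axes, zero at the start; "wrist_torque": the same for the moment, N m; "width": finger opening in m; "finger_force": force on a finger pad.
Only numpy, scipy, OpenCV 4.12 (cv2) and the standard library are available. Lean on these libraries where they do the work, as an engineer would, in place of code of your own. Each camera call takes 0.05 s, during which the arm holds its last target. There are 200 camera calls.

TASK

Take the inline gas filter off the outlet block: draw the coupling's knurled sleeve back toward the block against its spring so that the filter pops loose, then pull the filter straight out so that the sleeve snaps forward again, and lay the filter down gently inside the steel tray. Leave the brown bottle, the petri dishes and the timer where they stand.

Things in the scene. Friction and masses are not known exactly. Their poses are not given: they have to be found in the camera images.
- manifold: gas outlet block, fixed: aluminium block 60x100x104 mm high on a base plate 90x120x8 mm. Origin: centre of underside, z up. Its coupling sticks out level along the block's own -x, axis 80 mm above the bench, y = 0. Along it, from the origin: block face 30 mm, nut to 41, sleeve 56 to 98, mouth 102 mm
- sleeve_grip (a point): middle of the knurled steel sleeve, on the coupling's axis; moves with it. Block's axes (-x points outward). Round barrel 40 mm thick, 42 mm long: front end 18 mm ahead of this point; a rim 50 mm thick, 18 to 24 mm behind it. 16 mm of bare nipple, 18 mm thick, show between sleeve and filter cap
- sleeve (a joint): m the sleeve is drawn back to the block: 0 forward (locked), 0.012 stop. Spring 4 N at 0, 8.5 N at the stop. Past 6 to 9 mm the lock frees the filter and an ejector pushes it out 10 mm in under 0.5 s; it then stays in the bore and keeps the sleeve about 6 mm back when let go. Pulled 15 to 20 mm further out, the sleeve snaps forward by itself
- filter_center (a point): middle of the filter's white barrel, on its axis: 34 mm thick, 60 mm long between grey hexagon caps 14 mm long, 44 mm across flats. +x to the steel nipple (18 mm thick, tip 102 mm away, 46 mm of it in the bore), -x to the barbed tail (end 63 mm away). 0.1 to 0.21 kg. At start 158 mm out from block origin. Sags up to 4 deg when loose. Lying, it is 22 mm up
- tray: fixed open stainless steel tray, 216 mm (x) by 136 mm (y), walls 20 mm high and 3 mm thick, floor 3 mm thick. Origin at the centre of its underside, z up.
- bottle_amber: bystander: brown lab bottle with black cap, 58 mm thick, 115 mm high, origin at the centre of its underside; leave alone
- petri_stack: bystander: two stacked petri dishes, 82 mm wide, 22 mm high, origin at the centre of the underside; leave alone
- timer: bystander: white bench timer 47x68x66 mm, origin at the centre of its underside; leave alone

How it is judged:
By the outcome, as a careful person would: the job done as asked, in the order asked, and still so for the second after the job is handed in, with the robot touching nothing.
It also fails if it takes over 45 s, if anything falls off the work surface, if the arm or the gripper's body presses on something with over 40 N, if the wrist force passes 120 N, or if a joint passes its speed limit or range.

## Working session

There is one attempt and no reset: what is moved stays moved. The work goes in short steps, Python scripts to look and compute and a tool call to move; the robot and the scene stay as the last step left them, time stands still between calls to the robot, and variables do not carry over. Pictures are saved under pics/ and viewed, at most 10 in all, crops included, and the job is handed in when it is done.

Besides the shell and the picture viewer there is one more tool, called after "Emit:" by a JSON object that holds its "method" and its "body". apply_moves: Moves the arm, as the interface text tells. Its arguments: {"type":"object","properties":{"moves":{"type":"array","items":{"type":"array","items":{"type":"array","items":{"type":"number"}}}}},"required":["moves"]}

```bash
mkdir -p pics; cat > h.py <<'E'
import numpy as np, cv2
from bench import telemetry, snapshot, ticket, robot
def K(s):
    f=240/np.tan(np.radians(s["fovy"])/2); return np.array([[f,0,s["cx"]],[0,f,s["cy"]],[0,0,1]])
def ray(s,uv):
    p=cv2.undistortPoints(np.array([[uv]],float),K(s),np.array(s["D"],float))[0,0]
    R=np.array(s["R"]);t=np.array(s["t"]); return -R.T@t, R.T@np.array([p[0],p[1],1])
def onz(s,uv,z):
    o,d=ray(s,uv); return o+d*(z-o[2])/d[2]
def proj(s,X):
    r=cv2.Rodrigues(np.array(s["R"],float))[0]
    return cv2.projectPoints(np.array(X,float).reshape(-1,1,3),r,np.array(s["t"],float),K(s),np.array(s["D"],float))[0][:,0]
def save(s,n): cv2.imwrite(f"pics/{n}.png",s["image"][:,:,::-1])
E
python3 - <<'E'
from h import *
import pickle
d={}
for n in("scene","top"):
    s=snapshot(n);save(s,n);d[n]=s
    print(n,s["fovy"],-np.array(s["R"]).T@s["t"])
pickle.dump(d,open("s0.pkl","wb"))
print(telemetry.get_obs())
E
```

```text
scene 57.22652187277016 [ 0.12281265 -0.10079646  0.71556051]
top 43.66079685185394 [0.47461427 0.21349155 1.1964492 ]
{'time': 0.1, 'joint_positions': array([ 1.16889985e+00,  8.78915259e-02,  1.37210463e+00,  8.86651826e-07,
        1.68358122e+00, -1.03068982e-01]), 'qvel': array([ 0.001074  , -0.00189513, -0.00172269, -0.0009035 ,  0.00248484,
        0.00106042]), 'joint_torque': array([ 2.75434861e-03, -3.41253161e+01, -3.03301406e+01,  7.21857604e-02,
        3.04166204e-02, -1.12318696e-04]), 'tool_pos': array([0.16186957, 0.52553879, 0.40361435]), 'ee_rot': array([-3.13961855e+00, -2.05078632e-04,  2.84276505e+00]), 'wrist_force': array([ 0.35451669,  0.38340045, -0.04205604]), 'wrist_torque': array([-0.00063863,  0.04791271,  0.03079325]), 'finger_force': 0.0, 'width': 0.09401120072099693}
```

View pics/scene.png

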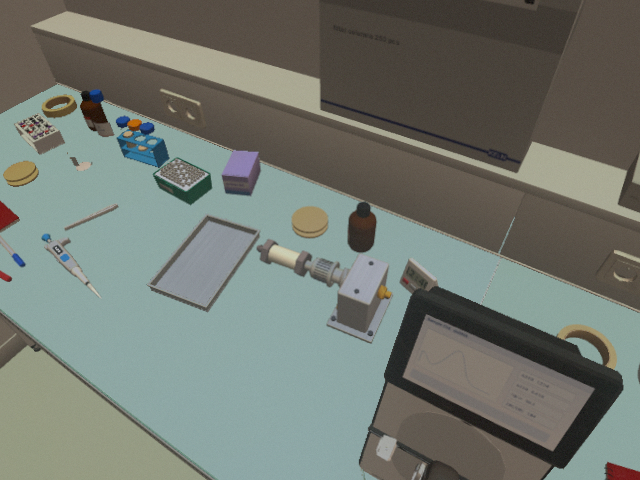

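View pics/top.png

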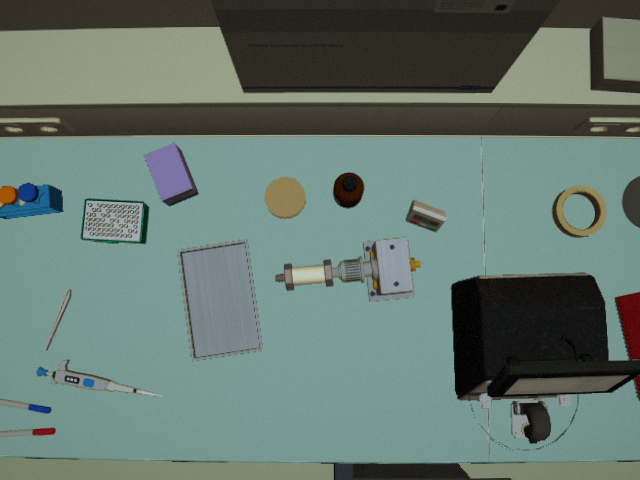

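The top view (image up = world +x, image left = +y) shows the block at about (390,268), sleeve (352,270), barrel (308,274), tail (278,278) and tray (220,300). The bottle, petri dishes and timer stand at larger x, beyond the coupling.

```bash
cat > m1.py <<'E'
from h import *
import pickle
d=pickle.load(open("s0.pkl","rb"))
def cream(s,box):
    x0,y0,x1,y1=box; im=s["image"][y0:y1,x0:x1].astype(int)
    m=((im[:,:,0]>im[:,:,2]+15)&(im.sum(2)>520)).astype(np.uint8)
    n,l,st,c=cv2.connectedComponentsWithStats(m); i=1+np.argmax(st[1:,4])
    cnt=cv2.findContours((l==i).astype(np.uint8),0,2)[0][0]
    r=cv2.minAreaRect(cnt); print("barrel",st[i],r)
    return np.array(r[0])+[x0,y0], r
T,S=d["top"],d["scene"]
a,ra=cream(T,(285,258,340,292)); b,rb=cream(S,(255,235,325,280))
o1,d1=ray(T,a);o2,d2=ray(S,b)
A=np.stack([d1,-d2],1);k=np.linalg.lstsq(A,o2-o1,rcond=None)[0]
p,q=o1+k[0]*d1,o2+k[1]*d2
print("tri",(p+q)/2,"gap",np.linalg.norm(p-q),"z=.08",onz(T,a,.08))
# tray & block outlines
hsv=cv2.cvtColor(T["image"],cv2.COLOR_RGB2HSV)
for name,(x0,y0,x1,y1),z in(("tray",(165,230,275,370),.02),("block",(272,230,425,310),.0)):
    h=hsv[y0:y1,x0:x1]; bench=(h[:,:,1]>50)&(h[:,:,0]>75)&(h[:,:,0]<105)&(h[:,:,2]>100)
    m=(~bench).astype(np.uint8)
    n,l,st,c=cv2.connectedComponentsWithStats(m); i=1+np.argmax(st[1:,4])
    mm=(l==i).astype(np.uint8)
    cnt=max(cv2.findContours(mm,0,2)[0],key=cv2.contourArea)
    if name=="tray":
        bx=cv2.boxPoints(cv2.minAreaRect(cnt))+[x0,y0]
        P=np.array([onz(T,u,z) for u in bx]); print(name,P.round(4),P.mean(0),[np.linalg.norm(P[j]-P[j-1]).round(4) for j in range(4)])
    else:
        cols={}
        for u in range(276,364,4):
            r=np.where(mm[:,u-x0])[0]; 
            if len(r): 
                lo=onz(T,(u,r[0]+y0-.5),.08);hi=onz(T,(u,r[-1]+y0+.5),.08); cols[u]=(lo+hi)/2; print(u,cols[u][:2].round(4),round(lo[0]-hi[0],4))
E
python3 m1.py; python3 -c "
import cv2;i=cv2.imread('pics/top.png')[225:315,265:430];cv2.imwrite('pics/c1.png',cv2.resize(i,None,fx=4.8,fy=4.8,interpolation=2))"
```

```text
barrel [ 8 17 32  6 84] ((23.473735809326172, 19.69793701171875), (2.8587772846221924, 31.2299747467041), 85.03025817871094)
barrel [ 15  11  29  16 252] ((28.85293960571289, 17.911762237548828), (28.050453186035156, 9.888289451599121), 19.653823852539062)
tri [0.53983874 0.24109904 0.09708201] gap 0.001284757227705604 z=.08 [0.54042772 0.24202353 0.08      ]
tray [[0.6067 0.5141 0.02  ]
 [0.628  0.3646 0.02  ]
 [0.4002 0.3294 0.02  ]
 [0.3788 0.4759 0.02  ]] [0.50339314 0.42100811 0.02      ] [np.float64(0.2311), np.float64(0.1511), np.float64(0.2305), np.float64(0.148)]
276 [0.5397 0.3027] 0.0131
280 [0.5407 0.2952] 0.0149
284 [0.5491 0.2878] 0.0355
288 [0.5417 0.2802] 0.0504
292 [0.5389 0.2728] 0.0448
296 [0.5445 0.2653] 0.0374
300 [0.5455 0.2579] 0.0355
304 [0.5455 0.2504] 0.0355
308 [0.5464 0.2429] 0.0374
312 [0.5474 0.2355] 0.0355
316 [0.5483 0.228 ] 0.0374
320 [0.5493 0.2205] 0.0355
324 [0.5531 0.2131] 0.0467
328 [0.5503 0.2056] 0.0523
332 [0.5428 0.1982] 0.0373
336 [0.5512 0.1907] 0.0206
340 [0.555  0.1832] 0.0355
344 [0.5541 0.1758] 0.0411
348 [0.5541 0.1683] 0.0411
352 [0.5541 0.1608] 0.0411
356 [0.556  0.1534] 0.0411
360 [0.5588 0.1459] 0.0468
```

View pics/c1.png

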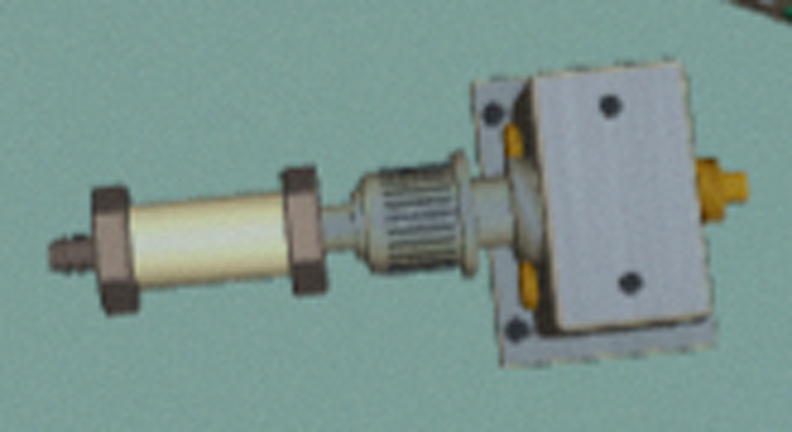

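The crop shows the barrel centred at about (308,274) in the full image, with the sleeve rim at 364. The axis is tilted about 6° and the sizes agree. Before swinging the arm, I'll check how far away the tall instrument is.

```bash
python3 - <<'E'
from h import *
import pickle
d=pickle.load(open("s0.pkl","rb"));T,S=d["top"],d["scene"]
def tri(a,b):
    o1,d1=ray(T,a);o2,d2=ray(S,b);k=np.linalg.lstsq(np.stack([d1,-d2],1),o2-o1,rcond=None)[0]
    p,q=o1+k[0]*d1,o2+k[1]*d2;return ((p+q)/2).round(3),np.linalg.norm(p-q).round(3)
for n,a,b in[("screen corner low-left",(490,398),(388,375)),("screen top-left",(502,366),(418,292)),("bottle cap",(349,183),(364,209)),("block top corner",(377,240),(374,258))]: print(n,tri(a,b))
print("left edge",[onz(T,(453,288),z).round(3) for z in(0,.15,.3)],[onz(T,(455,398),z).round(3) for z in(0,.15,.3)])
fc=np.array([.547,.2425,.08]);u=np.array([.104,-.9946,0])
for k in(0,.081,.102,-.063,.158-.03): print(k,proj(T,fc+u*k),proj(S,fc+u*k))
E
```

```text
screen corner low-left (array([ 0.345, -0.046,  0.255]), np.float64(0.004))
screen top-left (array([ 0.402, -0.042,  0.341]), np.float64(0.006))
bottle cap (array([0.716, 0.166, 0.103]), np.float64(0.002))
block top corner (array([0.617, 0.104, 0.087]), np.float64(0.023))
left edge [array([ 0.525, -0.044,  0.   ]), array([ 0.519, -0.012,  0.15 ]), array([0.512, 0.02 , 0.3  ])] [array([ 0.309, -0.045,  0.   ]), array([ 0.33 , -0.012,  0.15 ]), array([0.351, 0.02 , 0.3  ])]
0 [[308.23419357 274.1777519 ]] [[285.67900508 256.10836454]]
0.081 [[351.41321748 269.76274865]] [[324.29931138 270.39751258]]
0.102 [[362.60146048 268.61586854]] [[334.69990188 274.24002442]]
-0.063 [[274.66341091 277.59806702]] [[257.23687978 245.56402868]]
0.128 [[376.44581948 267.19506154]] [[347.80254864 279.07741899]]
```

Emit:
{"method": "apply_moves", "body": {"moves": [[[-0.97,-0.46,0,0.67,0],[-1.93,-0.93,0,1.34,0],[-2.9,-1.39,0.1,2.0,0],[-3.86,-1.85,0.2,2.68,0],[-4.83,-2.32,0.3,3.35,0],[-5.8,-2.78,0.4,4.0,0],[-6.76,-3.24,0.5,4.7,0],[-7.73,-3.7,0.6,5.36,0],[-8.7,-4.17,0.7,6.0,0],[-9.66,-4.63,0.8,6.69,0]]]}}

```text
time: 1.35
tool_pos: [0.5564, 0.1608, 0.3639]
ee_rot: [-3.141, -0.0, 1.671]
wrist_force: [0.4, 0.1, 0.8]
width: 0.0943
finger_force: 0.0
```

Emit:
{"method": "apply_moves", "body": {"moves": [[[0,0,0,0,0],[0,0,0,0,0]]]}}

```text
time: 1.6
tool_pos: [0.5551, 0.1623, 0.3641]
ee_rot: [-3.14, -0.001, 1.676]
wrist_force: [0.1, 0.6, 0.1]
width: 0.0941
finger_force: 0.0
```

```bash
python3 - <<'E'
from h import *
import pickle
s=snapshot("wrist");save(s,"w1");pickle.dump(s,open("w1.pkl","wb"))
o=telemetry.get_obs();print(o["time"],o["tool_pos"],o["ee_rot"],o["wrist_force"],s["fovy"],-np.array(s["R"]).T@s["t"])
fc=np.array([.547,.2425,.08]);u=np.array([.104,-.9946,0])
for k in(0,.057,.081,.105): print(k,proj(s,fc+u*k))
E
```

```text
1.65 [0.55476656 0.16289799 0.36451695] [-3.14080200e+00 -5.96960789e-04  1.67664490e+00] [-0.65157462 -0.28742149  0.62656086] 66.22593807380014 [0.54695947 0.24099348 0.34453182]
0 [[322.56014082 127.82895362]]
0.057 [[322.54566896 208.30853459]]
0.081 [[322.53875376 239.67277062]]
0.105 [[322.53150334 269.57081739]]
```

View pics/w1.png

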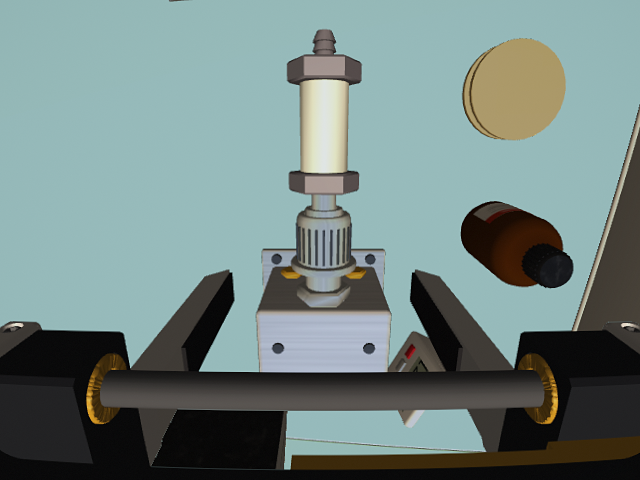

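The wrist view shows the coupling axis at column 324, where my estimate predicts 322.5. The sleeve is centred at about (324,238) and the rim at row 270, so the estimates hold. I'll descend over the sleeve and grip it slightly behind its middle.

Emit:
{"method": "apply_moves", "body": {"moves": [[[-0.1,0,0.4,0,0],[-0.1,0.01,0.8,0,0],[-0.1,0.01,1.2,0,0.2],[-0.1,0.01,1.6,0,0.2],[-0.1,0.01,1.9,0,0.2],[-0.1,0.01,2.08,0,0.2],[-0.1,0.01,2.08,0,0.2]]]}}

```text
time: 2.52
tool_pos: [0.556, 0.1577, 0.2603]
ee_rot: [-3.141, -0.0, 1.676]
wrist_force: [-0.3, -0.1, -0.0]
width: 0.0754
finger_force: 0.0
```

Emit:
{"method": "apply_moves", "body": {"moves": [[[0,0,0,0,1],[0,0,0,0,1],[0,0,0,0,1],[0,0,0,0,1],[0,0,0,0,1],[0,0,0,0,1]]]}}

```text
time: 3.28
tool_pos: [0.5564, 0.1573, 0.2608]
ee_rot: [3.141, -0.0, 1.675]
wrist_force: [0.3, 1.3, 0.5]
width: 0.0355
finger_force: 30.0
```

Emit:
{"method": "apply_moves", "body": {"moves": [[[-0.05,0,0,0,1],[-0.1,0,0,0,1],[-0.15,0,0,0,1],[-0.2,0,0,0,1],[-0.22,0,0,0,1],[-0.22,0,0,0,1]]]}}

```text
time: 4.03
tool_pos: [0.5573, 0.1479, 0.2608]
ee_rot: [3.141, -0.005, 1.676]
wrist_force: [-0.7, 7.5, 0.1]
width: 0.0358
finger_force: 31.5
```

```bash
python3 - <<'E'
from h import *
s=snapshot("wrist");save(s,"w2")
o=telemetry.get_obs();print(o["time"],o["tool_pos"],o["wrist_force"],o["width"])
E
```

```text
4.075 [0.55730421 0.14791978 0.26081032] [-1.38544048  8.15229443  0.30827242] 0.03562796022762171
```

View pics/w2.png

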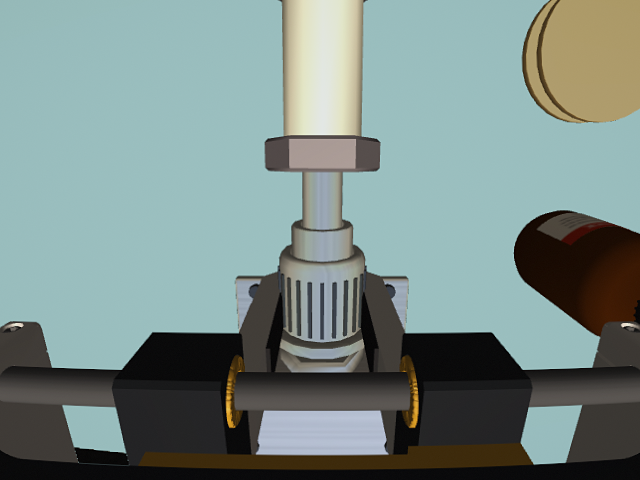

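The filter has popped. About 22 mm of nipple now shows (rows 172–222), against 12 mm before, and the spring reads 8 N. I'll ease the sleeve forward a little, let go and rise.

Emit:
{"method": "apply_moves", "body": {"moves": [[[0.05,0,0,0,1],[0.09,0,0,0,1],[0.09,0,0,0,0.3],[0.09,0,0,0,0.15],[0.09,0,0,0,0.15],[0.09,0,0,0,0.15],[0.09,0,-0.4,0,0.15],[0.09,0,-0.9,0,0.15],[0.09,0,-1.4,0,0.15],[0.09,0,-1.8,0,0.15]]]}}

```text
time: 5.32
tool_pos: [0.557, 0.1504, 0.3517]
ee_rot: [3.141, 0.001, 1.675]
wrist_force: [-0.5, -0.3, -0.7]
width: 0.0798
finger_force: 0.0
```

Emit:
{"method": "apply_moves", "body": {"moves": [[[0,0,-0.2,0,0.15],[0.1,0,-0.2,0,0.15],[0.1,0,-0.2,0,0.15]]]}}

```text
time: 5.7
tool_pos: [0.5563, 0.1561, 0.3594]
ee_rot: [-3.139, 0.0, 1.676]
wrist_force: [0.2, -1.0, -1.3]
width: 0.0798
finger_force: 0.0
```

```bash
python3 - <<'E'
from h import *
s=snapshot("wrist");save(s,"w3")
o=telemetry.get_obs();print(o["time"],o["tool_pos"],o["ee_rot"],o["width"])
for n in("scene",):
    q=snapshot(n);save(q,"s3");i=q["image"][220:340,230:420,::-1];cv2.imwrite("pics/s3c.png",cv2.resize(i,None,fx=4,fy=4))
fc=np.array([.547,.2425,.08]);u=np.array([.104,-.9946,0])
for k in(-.01-.03,-.01,.02,.081,.105): print(k,proj(s,fc+u*k))
E
```

```text
5.75 [0.55631081 0.15596443 0.35929378] [-3.13921707e+00  2.33881666e-04  1.67558343e+00] 0.07964911674554649
-0.04 [[321.99384139  54.50447674]]
-0.01 [[322.00325379 102.3590188 ]]
0.02 [[322.01155935 147.87135957]]
0.081 [[322.02549665 232.93320092]]
0.105 [[322.03003839 263.67212428]]
```

View pics/w3.png

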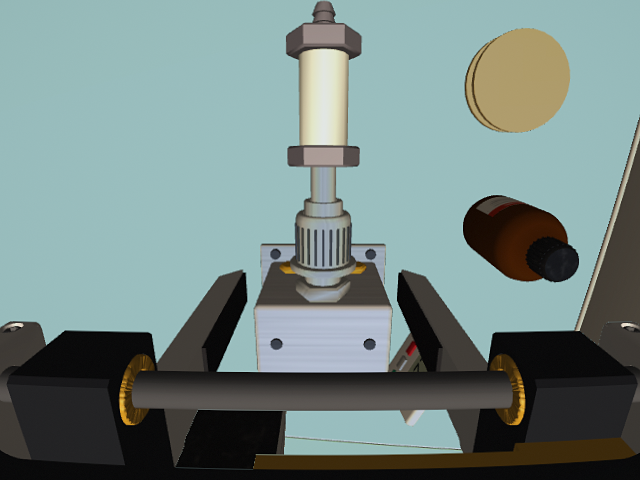

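The barrel now spans rows 50–148, 10 mm out from where it began, and the axis is at column 324. I'll move over the barrel, slightly toward the nipple side, and grip it.

Emit:
{"method": "apply_moves", "body": {"moves": [[[0.6,0.02,0,0,0.2],[1.2,0.02,0,0,0.2],[1.78,0.02,0.1,0,0.2],[1.78,0.02,0.5,0,0.2],[1.78,0.02,1.0,0,0.2],[1.78,0.02,1.5,0,0.2],[1.78,0.02,1.85,0,0.2],[1.78,0.02,2.04,0,0.2],[1.78,0.02,2.04,0,0.2]]]}}

```text
time: 6.92
tool_pos: [0.5482, 0.2443, 0.2581]
ee_rot: [-3.14, 0.0, 1.675]
wrist_force: [0.0, -0.3, 0.3]
width: 0.0753
finger_force: 0.0
```

Emit:
{"method": "apply_moves", "body": {"moves": [[[0,0,0,0,0.4],[0,0,0,0,0.5],[0,0,0,0,0.6],[0,0,0,0,0.7],[0,0,0,0,1],[0,0,0,0,1],[0,0,0,0,1]]]}}

```text
time: 7.8
tool_pos: [0.5482, 0.2445, 0.2588]
ee_rot: [-3.141, -0.0, 1.675]
wrist_force: [-1.8, 0.6, 0.7]
width: 0.0331
finger_force: 30.0
```

Gripped at 33 mm. I'll pull straight out slowly and watch the force.

Emit:
{"method": "apply_moves", "body": {"moves": [[[0.1,0,0,0,1],[0.2,0,0,0,1],[0.3,0,0,0,1],[0.4,0,0,0,1],[0.5,0,0,0,1],[0.6,0,0,0,1],[0.7,0,0,0,1],[0.8,0,0,0,1],[0.9,0,0,0,1],[1.0,0,0,0,1]]]}}

```text
time: 9.05
tool_pos: [0.543, 0.2945, 0.2587]
ee_rot: [3.141, -0.0, 1.675]
wrist_force: [-0.3, 0.7, -1.6]
width: 0.0333
finger_force: 30.0
```

Emit:
{"method": "apply_moves", "body": {"moves": [[[0.1,0,0,0,1],[0.2,0,0,0,1],[0.3,0,0,0,1],[0.3,0,0,0,1]]]}}

```text
time: 9.55
tool_pos: [0.5414, 0.3095, 0.2587]
ee_rot: [3.142, -0.0, 1.676]
wrist_force: [0.4, 0.8, -2.3]
width: 0.0332
finger_force: 30.0
```

```bash
python3 - <<'E'
from h import *
w=snapshot("wrist");q=snapshot("scene");t=snapshot("top")
a=cv2.resize(q["image"][190:320,150:410],None,fx=3,fy=3)[:,:780]
save(w,"w4");cv2.imwrite("pics/s4c.png",a[:,:,::-1])
o=telemetry.get_obs();print(o["time"],o["tool_pos"],o["ee_rot"],o["wrist_force"],o["wrist_torque"],o["width"])
E
```

```text
9.7 [0.54150328 0.30900097 0.25868491] [3.14157466e+00 9.82748941e-05 1.67511316e+00] [ 0.99572848 -0.03014197 -2.18869952] [-0.03914729  0.04235312  0.02316578] 0.03333457212065334
```

View pics/s4c.png

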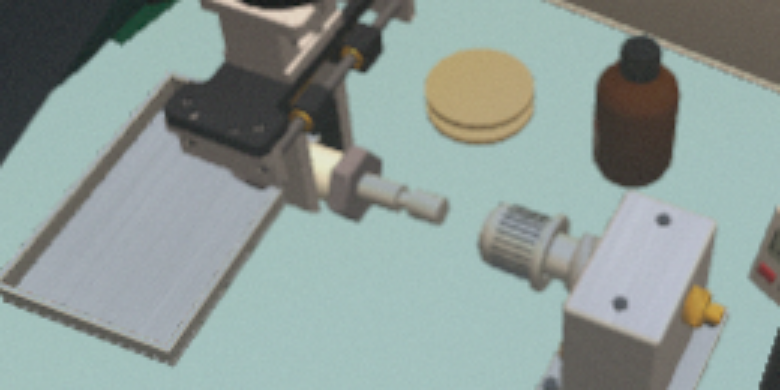

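View pics/w4.png

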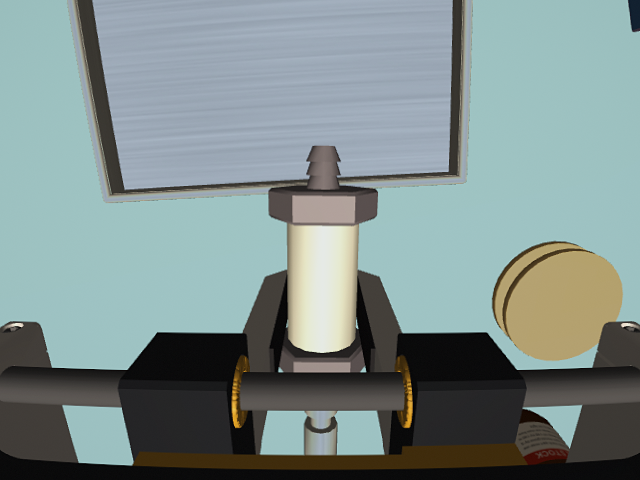

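The filter is fully out, level in the grip, and the sleeve has snapped forward. In the wrist view the tray's near rim corners are at (107,201) and (465,181), so I'll fix the tray from those.

```bash
python3 - <<'E'
from h import *
s=snapshot("wrist")
L=[]
for uv in((107,201),(465,181),(69,0),(471,0),(122,190),(450,172)): L.append(onz(s,uv,.02));print(uv,L[-1].round(4))
e=L[1]-L[0];print(np.linalg.norm(e),np.degrees(np.arctan2(e[1],e[0])))
e/=np.linalg.norm(e);n=np.array([-e[1],e[0],0]);C=(L[0]+L[1])/2+n*.068;print("centre",C)
yaw=telemetry.get_obs()["ee_rot"][2]
tail=-e; # tail towards -x; filter centre 19.5mm tailward, grip 8mm nippleward of it
g=C+tail*(.0195-.008); cur=telemetry.get_obs()["tool_pos"]
tx=np.array([np.cos(yaw),np.sin(yaw),0]);ty=np.array([np.sin(yaw),-np.cos(yaw),0]);D=g-cur
ty_target=np.arctan2(tail[1],tail[0]);dy=(ty_target-yaw+np.pi)%(2*np.pi)-np.pi
print("grip",g,"units",D@tx/.05,D@ty/.05,"turn units",-np.degrees(dy)/10)
E
```

```text
(107, 201) [0.4061 0.333  0.02  ]
(465, 181) [0.6221 0.3674 0.02  ]
(69, 0) [0.3876 0.4446 0.02  ]
(471, 0) [0.6066 0.4647 0.02  ]
(122, 190) [0.4159 0.3408 0.02  ]
(450, 172) [0.6119 0.3717 0.02  ]
0.21868118889465743 9.047875870441771
centre [0.50339189 0.41735138 0.02      ]
grip [0.49203498 0.41554289 0.02      ] units 2.224002973950137 -0.76318640848441 turn units -9.30798832894421
```

Emit:
{"method": "apply_moves", "body": {"moves": [[[0.1,0,-0.2,-0.93,1],[0.3,-0.1,-0.4,-1.86,1],[0.55,-0.2,-0.5,-2.79,1],[0.8,-0.3,-0.5,-3.72,1],[1.05,-0.38,-0.5,-4.65,1],[1.3,-0.46,-0.5,-5.58,1],[1.55,-0.54,-0.5,-6.51,1],[1.8,-0.62,-0.5,-7.44,1],[2.05,-0.7,-0.5,-8.37,1],[2.22,-0.76,-0.5,-9.3,1]]]}}

```text
time: 11.0
tool_pos: [0.492, 0.4158, 0.2837]
ee_rot: [3.141, 0.0, -2.979]
wrist_force: [-0.5, -0.1, -2.2]
width: 0.0331
finger_force: 30.0
```

Emit:
{"method": "apply_moves", "body": {"moves": [[[0,0,0,0,1],[0,0,0,0,1],[0,0,0,0,1]]]}}

```text
time: 11.38
tool_pos: [0.4924, 0.4151, 0.2837]
ee_rot: [-3.142, 0.0, -2.987]
wrist_force: [0.2, 0.0, -1.0]
width: 0.0336
finger_force: 30.0
```

```bash
python3 - <<'E'
from h import *
w=snapshot("wrist");save(w,"w5")
o=telemetry.get_obs();print(o["time"],o["tool_pos"],o["ee_rot"],o["wrist_force"],o["width"])
E
```

```text
11.425 [0.49236919 0.41510836 0.28375174] [ 3.14157284e+00  8.70357601e-05 -2.98645761e+00] [ 0.62571305  0.22371643 -1.89371734] 0.033495850662736734
```

View pics/w5.png

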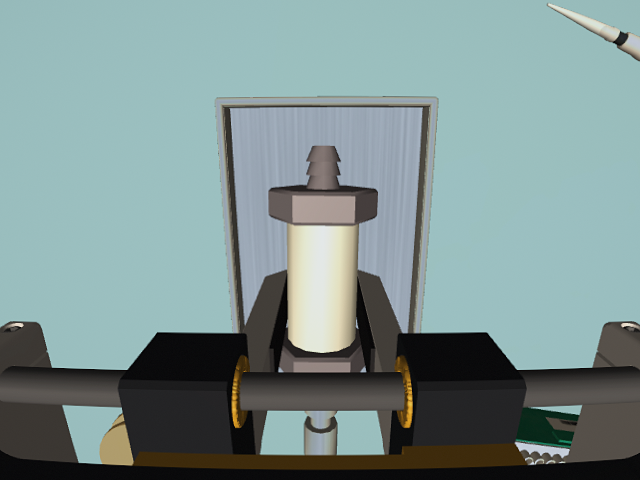

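The filter is centred over the tray and lined up with its long side. I'll lower it, slowly near the floor.

Emit:
{"method": "apply_moves", "body": {"moves": [[[0,0,0.25,0,1],[0,0,0.5,0,1],[0,0,0.75,0,1],[0,0,1.0,0,1],[0,0,1.2,0,1],[0,0,1.35,0,1],[0,0,1.44,0,1],[0,0,1.47,0,1],[0,0,1.47,0,1]]]}}

```text
time: 12.55
tool_pos: [0.4925, 0.4156, 0.2114]
ee_rot: [3.141, 0.002, -2.985]
wrist_force: [-0.1, -1.4, 2.6]
width: 0.0333
finger_force: 30.0
```

Emit:
{"method": "apply_moves", "body": {"moves": [[[0,0,0.03,0,1],[0,0,0.05,0,1],[0,0,0.05,0,1]]]}}

```text
time: 12.92
tool_pos: [0.4929, 0.4157, 0.2096]
ee_rot: [3.14, 0.004, -2.985]
wrist_force: [2.4, -1.6, 6.4]
width: 0.0333
finger_force: 30.0
```

Contact came a few mm early, so the filter is tilted slightly with its tail down. I'll press a little further so it levels, then check.

Emit:
{"method": "apply_moves", "body": {"moves": [[[0,0,0.03,0,1],[0,0,0.05,0,1],[0,0,0.05,0,1]]]}}

```text
time: 13.3
tool_pos: [0.4929, 0.4157, 0.2096]
ee_rot: [3.14, 0.004, -2.985]
wrist_force: [-1.6, -3.4, 14.4]
width: 0.0335
finger_force: 30.0
```

Emit:
{"method": "apply_moves", "body": {"moves": [[[0,0,-0.04,0,1],[0,0,-0.04,0,0.66],[0,0,-0.04,0,0.63],[0,0,-0.04,0,0.61],[0,0,-0.04,0,0.58],[0,0,-0.04,0,0.5],[0,0,-0.04,0,0.36],[0,0,-0.04,0,0.3],[0,0,-0.04,0,0.3]]]}}

```text
time: 14.42
tool_pos: [0.4922, 0.4155, 0.2073]
ee_rot: [3.141, 0.0, -2.985]
wrist_force: [0.6, -0.5, 0.5]
width: 0.0657
finger_force: 0.0
```

Emit:
{"method": "apply_moves", "body": {"moves": [[[0,0,-0.2,0,0.3],[0,0,-0.5,0,0.3],[0,0,-0.9,0,0.3],[0,0,-1.4,0,0.3],[0,0,-1.9,0,0.3],[0,0,-2.4,0,0.3],[0,0,-2.9,0,0.3],[0,0,-2.9,0,0.3],[0,0,-2.9,0,0.3]]]}}

```text
time: 15.55
tool_pos: [0.492, 0.4154, 0.3521]
ee_rot: [-3.142, -0.0, -2.985]
wrist_force: [-0.2, -0.1, -0.7]
width: 0.0657
finger_force: 0.0
```

```bash
python3 - <<'E'
from h import *
w=snapshot("wrist");q=snapshot("scene")
a=cv2.resize(w["image"],(400,300));b=cv2.resize(q["image"][180:345,140:430],(400,228));b=np.vstack([b,np.zeros((72,400,3),np.uint8)])
cv2.imwrite("pics/f.png",np.hstack([a,b])[:,:,::-1])
o=telemetry.get_obs();print(o["time"],o["tool_pos"],o["wrist_force"],o["width"],o["qvel"])
E
```

```text
15.65 [0.49192703 0.41533143 0.35069685] [-0.78547115  0.04924673 -0.0095241 ] 0.06587057955601067 [ 0.00020213  0.00763393  0.00364738  0.00024251 -0.0005464   0.00011211]
```

View pics/f.png

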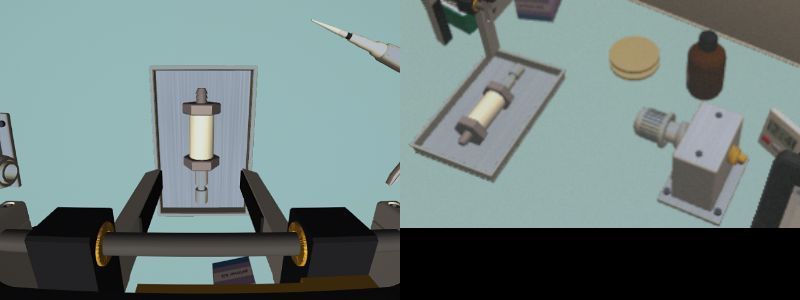

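The filter lies flat inside the tray, with its ends at about (202,88) and (202,203) in the left half. The sleeve is forward, the gripper is clear, and the bottle, petri dishes and timer look untouched.

```bash
python3 -c "
from bench import ticket;print(ticket.close_job())"
```

```text
the job is handed in; nothing more can be done
None
```

The filter is off the outlet block and lying flat in the steel tray, the sleeve has snapped forward, the bottle, petri dishes and timer were not touched, and the job was handed in at about 16 s on the robot's clock.

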